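# Set the tube mixer to 40 degrees and load the last sample

### The arm

A 6-joint arm with a two-finger parallel gripper is mounted at the origin on the work surface. World frame = base frame: x ahead of the robot, y to its left, z up, the work surface at z = 0. Lengths are in m, angles in rad, forces in N, time in s.
With the tool pointing down it reaches from about 0.3 to 0.775 m from the base axis. Payload 14.6 kg.
Tool frame: the origin (TCP) lies between the finger pads; the fingertips stand ctrl.tip_extent ahead of it and the grasp point (between the pads) lies 3 mm ahead of it (ctrl.tip_extent is the distance from the TCP to the fingertips, in m); z points along the fingers, y is the line along which they close (so a half turn about z gives the same grasp; the last joint's range is limited). The gripper opens to 94 mm and grips with 3 to 60 N. Pads are 16 mm wide; open, the fingers measure 119 mm over their backs; the gripper's body (75 mm by 177 mm) begins 78 mm behind the grasp point.
Start: joints at [-1.334, 0.3, 1.521, -0, 1.321, -0.067], TCP at [0.165, -0.525, 0.227] pointing down, gripper open.
Joint ranges: [-3.03, 3.03], [-0.79, 2.21], [0.23, 2.52], [-1.04, 4.18], [0, 3.07], [-2.55, 2.55]. Speed limits (rad/s): [2.22, 2.22, 2.57, 3.14, 3.14, 3.14].

### API

Orientations are given as [roll, pitch, yaw] about the fixed x, y, z axes, in that order (R = Rz(yaw) Ry(pitch) Rx(roll)).
In Python, from station import ctrl gives the robot as it stands.
- The arm moves only by the tool shift_gripper, called after ">>>" as name(argument=value, ...), one argument or row to a line, values as JSON. Schema: {"type":"object","properties":{"deltas":{"type":"object","properties":{"segments":{"type":"array","items":{"type":"array","items":{"type":"number"},"minItems":6,"maxItems":6},"minItems":1,"maxItems":10}},"additionalProperties":false,"required":["segments"]},"finger_gap":{"type":"number"},"force":{"type":"number"},"only":{"type":"string"},"quiet":{"type":"boolean"},"lines":{"type":"string"}},"required":["deltas"],"additionalProperties":false}. deltas is an object whose key "segments" holds a list of rows, 1 to 10 of them, each of 6 numbers: dx, dy, dz in m, then a rotation vector rx, ry, rz in rad; each row shifts and turns the commanded pose from where the row before left it, along the tool's axes as they then stand; what a row does not reach is not made up. A row lasts 1/10 s, in which the tool goes at most 0.05 m and 0.15 rad, less where a joint would pass 70% of its speed; a pose out of reach is approached as far as the arm can. finger_gap is the finger opening in m, set as the call begins (left out keeps the last). The fingers move at their own pace and stop on an object; force is the grip in N (left out, the last holds). Time passes only in rows, so rows that do not move let the fingers close. The tool returns the time, the measured TCP pose, the force, the opening and the grip force at its end. only (a regular expression) keeps the lines of the reply that match it, lines (a string "A,B") keeps lines A to B, and quiet returns only ok. Input that does not fit is refused with a message, and nothing moves.
- ctrl.get_obs(): the state, without advancing time (a new reading comes with each control period).
- ctrl.camera(name): name is "scene" or "top" or "wrist"; returns a dict with "pixels" (480x640x3 uint8, blue, green, red), "fx", "fy", "cx", "cy" (pixels), "k1" (the pictures are not rectified: a ray, as slopes to the right and down, at radius r is drawn at 1 + k1 r^2 times it, then the intrinsics apply), "extrinsics" (4x4, takes a point from camera to world coordinates). Camera axes: x right, y up, looking along -z (the intrinsics and any distortion apply to the point x, -y, -z); pixel columns grow to the right and rows downward; lengths in m; the calibration is good to about 2 mm. A picture is of the moment at which its call begins. There is no depth.
- ctrl.hand_in(): hands the job in; it is judged then, once.
The state is a dict: "time_s": time; "qpos": joint angles; "joint_vel": joint speeds; "tau": joint torques, N m; "ee_pos": TCP position; "eef_rot": TCP orientation; "force": force on the tool from outside, world axes, zero at the start; "moment": the same for the moment, N m; "grip_width": finger opening in m; "grip_force": force on a finger pad.
Only numpy, scipy, OpenCV 4.12 (cv2) and the standard library are available. Lean on these libraries where they do the work, as an engineer would, in place of code of your own. Each camera call takes 0.05 s, during which the arm holds its last target. There are 200 camera calls.

### The job

Get the tube mixer ready for the last sample: first tilt its head until the graduated drum reads 40 degrees at the red index line, then turn the disc until its empty pair of clips is at the top. Then take the red-capped tube from the white tray and press it fully into those clips, cap outwards like the others. The head must still read 40 and the clips be at the top when you let go; leave everything else on the desk where it is.

Things in the scene. Friction and masses are not known exactly. Their poses are not given: they have to be found in the camera images.
- mixer: Bench tube mixer, fixed: white base 220 x 320 x 52 mm, two grey posts (y = +-135 mm, 56 mm wide, 195 mm high) carrying a balanced tilting head with a round blue disc. Origin: centre of the underside; z up, x away from the robot (control panel at -x), y along the tilt axis. Of six tube places on the disc five are filled (tubes to stay), one has empty clips.
- pivot (a point): Point on the tilt axis midway between the posts, 165 mm above the mixer's origin; axes as the mixer's (y = tilt axis). The disc's face (radius 120 mm) lies 56 mm from it, square to the spindle; the tubes on it stand 22 mm above that face and reach 126 mm from its centre.
- index (a point): Red index line on the top of the right post (mixer's y = -135 mm), 215 mm above the desk. Beside it, at y = -145 to -163 mm, the white graduated drum of radius 50 mm on the tilt axis, turning with the head and read at its highest point: short lines every 5 degrees, longer every 10, across the full width at 0 (red), 30 and 60; from the red 0 the readings grow towards the mixer's +x.
- head (a joint): Tilt of the head, rad = the drum's reading: 0 with the disc level, growing as its face tips to the mixer's -x (to the robot), stop at 1.05; 40 degrees = 0.698. At reading t the spindle points to (-sin t, 0, cos t) in the mixer's frame. Friction (1.5 N m) holds it; hard presses on the disc shift it. Tilt it by the gripped hub knob, carried round the tilt axis (about 15 N), the tool tilting along.
- disc (a joint): Angle of the disc about its spindle, rad: 0 with the empty clips at the top (highest, pointing up the slope to the mixer's +x side); positive is anticlockwise looking at the disc's face. Stops at +-2.9. Turned by hand by the hub knob or the rim against light friction (0.1 N m); stays where left.
- knob (a point): Middle of the round black knurled hub knob, 38 mm diameter, from 26 to 50 mm above the disc's face (below it a neck of 26 mm diameter). The point lies on the spindle, 38 mm above the face, 94 mm from pivot. z = along the spindle, away from the disc; x = towards the empty clips. Turns with the disc.
- clip (a point): Where the middle of the tube's barrel belongs in the empty steel spring clips: 70 mm from the disc's centre, 13 mm above its face. x = outwards along the tube, z = away from the face. Two clips at x = +-23 mm, each 10 mm long, 23 mm high over the face, mouth about 12.5 mm; the fingers go down between them (36 mm free). Pressed in along -z (about 4 to 8 N) the tube snaps in and is held.
- tube: The tube to load: clear, white label, 100 mm long, 22 g, lying level in the tray, axis 9 mm above the tray's floor, cap roughly away from the robot. Origin on its axis in the middle of the plain barrel; x along the tube to the cap. Barrel 16 mm diameter from x = -38 to +38 mm, foot 18 mm diameter to -44, red ribbed cap 18 mm diameter from +38 to +56.
- tube_cap (a point): Middle of the red cap of that tube, on its axis, 47 mm from the tube's origin.
- tray: Fixed shallow white tray, 150 (x) x 190 (y) x 16 mm high, walls and floor 4 mm. Origin: centre of its underside. Two tubes lie in it, 92 mm apart, along its x.
- tube_blue: Bystander: a like tube with a blue cap in the same tray, same frame as the red-capped one. Leave it.
- pen: Bystander: black pen, 140 mm long, 10 mm thick, lying between tray and mixer on the robot's side. Origin on its axis, x along it. Leave it.
- sanitizer: Bystander: hand sanitizer pump bottle, 64 mm diameter, 183 mm high, origin centre of its underside. Leave it.
- cup: Bystander: white paper cup, 74 mm diameter, 90 mm high, origin centre of its underside. Leave it.
- swab_packs: Bystander: yellow pack 160 x 85 x 35 mm to the right of the mixer, origin centre of its underside. Leave it.
- tissues: Bystander: green pack 110 x 70 x 45 mm to the right of the mixer, origin centre of its underside. Leave it.

How it is judged:
On the way, in this order (a step that is already met when the one before it is completed fails the run):
1. the head is tilted until the drum reads 40 degrees (value of joint head between 0.654 and 0.742 rad), for 0.2 s.
2. the empty pair of clips is brought to the top, the drum still reading 40 (all of step 1 and value of joint disc between -0.14 and 0.14 rad), for 0.2 s.
3. the red-capped tube is lifted out of the tray (height (world z) of tube above 0.06 m), for 0.1 s.
4. the red-capped tube is pressed into the clips, cap outwards (x of tube in the frame of clip between -0.009 and 0.009 m and y of tube in the frame of clip between -0.003 and 0.003 m and z of tube in the frame of clip between -0.003 and 0.003 m and angle between the x axis of tube and the x axis of clip, either way round below 0.12 rad and x of tube_cap in the frame of clip above 0.02 m), for 0.2 s.
At the end, for the whole second after the job is handed in: The drum reads 40 degrees (within 2.5), the loaded clips are at the top of the disc (within 8 degrees), and the red-capped tube sits in them at rest: its middle within 9 mm along the tube and 3 mm across and in depth, cap outwards (all of step 2 and all of step 4 and linear speed of tube below 0.02 m/s); the robot touches nothing.
It fails at once if another thing on the desk is moved more than 30 mm (distance of any of tube_blue, pen, sanitizer, cup, swab_packs, tissues from where it was at the start of the episode above 0.03 m).
It also fails if it takes over 54 s, if anything falls off the work surface, if the arm or the gripper's body presses on something with over 40 N, if the wrist force passes 120 N, or if a joint passes its speed limit or range.

## Working session

There is one attempt and no reset: what is moved stays moved. The work goes in short steps, Python scripts to look and compute and a tool call to move; the robot and the scene stay as the last step left them, time stands still between calls to the robot, and variables do not carry over. Pictures are saved under pics/ and viewed, at most 10 in all, crops included, and the job is handed in when it is done.

```bash
ls; mkdir -p pics
```

Run:
```python
from station import ctrl
import cv2,numpy as np
print(ctrl.tip_extent, ctrl.get_obs())
for n in("scene","top","wrist"):
    c=ctrl.camera(n); cv2.imwrite(f"pics/{n}0.png",c["pixels"]); print(n,c["fx"],c["cx"],c["cy"],c["k1"],np.round(c["extrinsics"],3).tolist())
    np.savez(f"pics/{n}0.npz",**c)
```

```text
pics
station.py
0.022 {'time_s': 0.0, 'qpos': array([-1.33360012e+00,  3.00456127e-01,  1.52159642e+00,  2.67513051e-05,
        1.32071072e+00, -6.65929244e-02]), 'joint_vel': array([ 0.00034744, -0.00017963, -0.00079445, -0.00054072,  0.00046484,
       -0.00026651]), 'tau': array([-1.64290061e-03, -5.31811845e+01, -3.52738380e+01,  7.07996939e-02,
        2.44465994e-02, -1.35130986e-04]), 'ee_pos': array([ 0.16447499, -0.52457342,  0.22688805]), 'eef_rot': array([-3.14042636e+00, -1.03750706e-04,  3.03782435e-01]), 'force': array([ 0.35723601,  0.55215908, -0.40176535]), 'moment': array([ 0.01432928, -0.04416041,  0.05113857]), 'grip_force': 0.0, 'grip_width': 0.09399405340729047}
scene 608.0521819849652 313.78150748663245 243.32264225702303 -0.1737743391468379 [[-0.666, -0.487, 0.566, 1.305], [0.746, -0.446, 0.495, 0.647], [0.011, 0.751, 0.66, 1.041], [0.0, 0.0, 0.0, 1.0]]
top 603.2880764366101 317.81525346238533 234.17966186282632 0.03926610584457996 [[0.021, 0.98, -0.197, 0.219], [-1.0, 0.02, -0.007, -0.005], [-0.003, 0.197, 0.98, 1.752], [0.0, 0.0, 0.0, 1.0]]
wrist 423.9407085317002 323.76741810405446 237.21689291117391 -0.10139625738392279 [[0.299, 0.928, 0.223, 0.228], [-0.954, 0.291, 0.069, -0.505], [-0.001, -0.234, 0.972, 0.384], [0.0, 0.0, 0.0, 1.0]]
```
View pics/scene0.png

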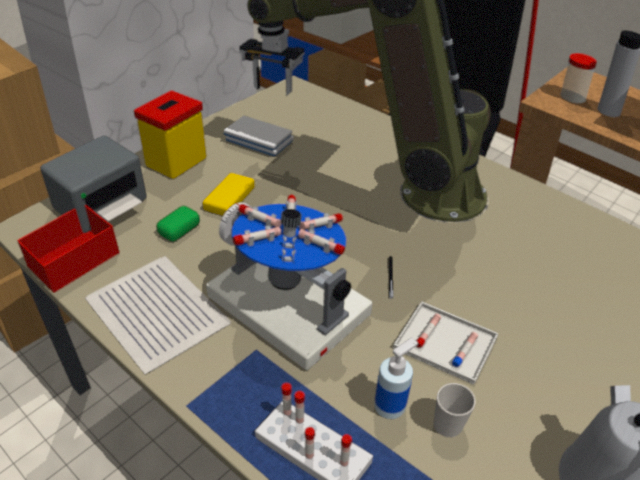

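View pics/top0.png

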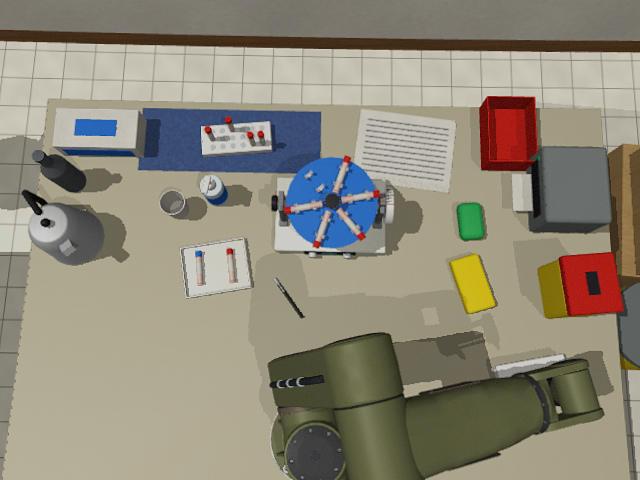

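The top view shows the mixer's disc centred near (333,202), with its empty clips at about (312,182). The tray is near (216,268), the red tube near (231,265) and the blue one near (199,268). The scene view shows the drum near (230,220).

Create h.py:
```python
import numpy as np,cv2
from scipy.optimize import least_squares
def load(n): return dict(np.load(f"pics/{n}.npz"))
def snap(n,tag):
    from station import ctrl
    c=ctrl.camera(n); np.savez(f"pics/{n}{tag}.npz",**c); return c
def ray(c,u,v):
    xd,yd=(u-c["cx"])/c["fx"],(v-c["cy"])/c["fy"]; x,y=xd,yd
    for _ in range(20):
        s=1+c["k1"]*(x*x+y*y); x,y=xd/s,yd/s
    E=c["extrinsics"]; d=E[:3,:3]@np.array([x,-y,-1.]); return E[:3,3],d/np.linalg.norm(d)
def onz(c,u,v,z):
    o,d=ray(c,u,v); return o+d*(z-o[2])/d[2]
def proj(c,P):
    E=c["extrinsics"]; p=E[:3,:3].T@(np.asarray(P)-E[:3,3]); x,y=p[0]/-p[2],-p[1]/-p[2]
    s=1+c["k1"]*(x*x+y*y); return np.array([c["fx"]*x*s+c["cx"],c["fy"]*y*s+c["cy"]])
def tri(r1,r2):
    (o1,d1),(o2,d2)=r1,r2; A=np.c_[d1,-d2]; t=np.linalg.lstsq(A,o2-o1,rcond=None)[0]
    a,b=o1+t[0]*d1,o2+t[1]*d2; return (a+b)/2,np.linalg.norm(a-b)
def blobs(m,lo=4,box=None):
    m=m.astype(np.uint8)
    if box is not None: k=np.zeros_like(m); x0,y0,x1,y1=box; k[y0:y1,x0:x1]=1; m=m&k
    n,l,s,c=cv2.connectedComponentsWithStats(m,connectivity=8)
    return [(np.round(c[i],2),s[i,4]) for i in range(1,n) if s[i,4]>=lo]
def hsv(c): return cv2.cvtColor(c["pixels"],cv2.COLOR_BGR2HSV).astype(int)
def red(c): H=hsv(c); return ((H[...,0]<8)|(H[...,0]>172))&(H[...,1]>150)&(H[...,2]>70)
def blue(c): H=hsv(c); return (H[...,0]>100)&(H[...,0]<125)&(H[...,1]>150)&(H[...,2]>70)
def Rt(rpy):
    from scipy.spatial.transform import Rotation as R; return R.from_euler('xyz',rpy).as_matrix()
```

Run:
```python
from h import *
t,s=load("top0"),load("scene0")
print("top red",blobs(red(t),3,(180,145,400,300)))
print("sc red",blobs(red(s),3,(215,180,490,380)))
print("top blue",blobs(blue(t),8,(180,145,400,300)))
print("sc blue",blobs(blue(s),8,(215,180,490,380)))
H=hsv(t); print("top black",blobs(H[...,2]<60,6,(260,150,410,330)))
H=hsv(s); print("sc black",blobs(H[...,2]<60,6,(215,180,420,330)))
for c,b,n in((t,(176,150,406,330),"a"),(s,(200,190,390,370),"b")):
    p=c["pixels"][b[1]:b[3],b[0]:b[2]]; cv2.imwrite(f"pics/crop_{n}.png",cv2.resize(p,None,fx=3.3,fy=3.3,interpolation=cv2.INTER_CUBIC))
```

```text
top red [(array([346.51, 158.92]), np.int32(37)), (array([376.17, 193.37]), np.int32(41)), (array([286.65, 209.93]), np.int32(43)), (array([360.8, 235.7]), np.int32(40)), (array([316.44, 243.86]), np.int32(36)), (array([229.41, 251.07]), np.int32(29))]
sc red [(array([291.17, 196.5 ]), np.int32(24)), (array([242.18, 208.35]), np.int32(49)), (array([338.31, 217.16]), np.int32(49)), (array([238.11, 239.59]), np.int32(73)), (array([338.9, 248.9]), np.int32(71)), (array([420.51, 341.51]), np.int32(47)), (array([323.28, 351.5 ]), np.int32(18))]
top blue [(array([326.09, 204.89]), np.int32(3913)), (array([355.31, 181.38]), np.int32(702)), (array([218.95, 198.29]), np.int32(129)), (array([198.32, 253.29]), np.int32(28))]
sc blue [(array([273.05, 209.38]), np.int32(234)), (array([307.68, 212.5 ]), np.int32(223)), (array([246.14, 225.06]), np.int32(411)), (array([287.2 , 253.67]), np.int32(2107)), (array([331.47, 232.94]), np.int32(374)), (array([456.66, 361.15]), np.int32(59))]
top black [(array([331.66, 200.55]), np.int32(149)), (array([274.31, 202.85]), np.int32(80)), (array([378.45, 214.17]), np.int32(89)), (array([283.41, 215.91]), np.int32(56)), (array([305.9, 252.1]), np.int32(10)), (array([321.3, 252.3]), np.int32(20)), (array([342.72, 252.83]), np.int32(46)), (array([292.63, 303.28]), np.int32(90))]
sc black [(array([412.09, 194.19]), np.int32(434)), (array([290.38, 217.83]), np.int32(250)), (array([241.19, 262.59]), np.int32(241)), (array([389.8 , 270.15]), np.int32(84)), (array([283.66, 278.96]), np.int32(487)), (array([338.75, 292.91]), np.int32(369)), (array([325.4 , 305.46]), np.int32(117))]
```

View pics/crop_a.png

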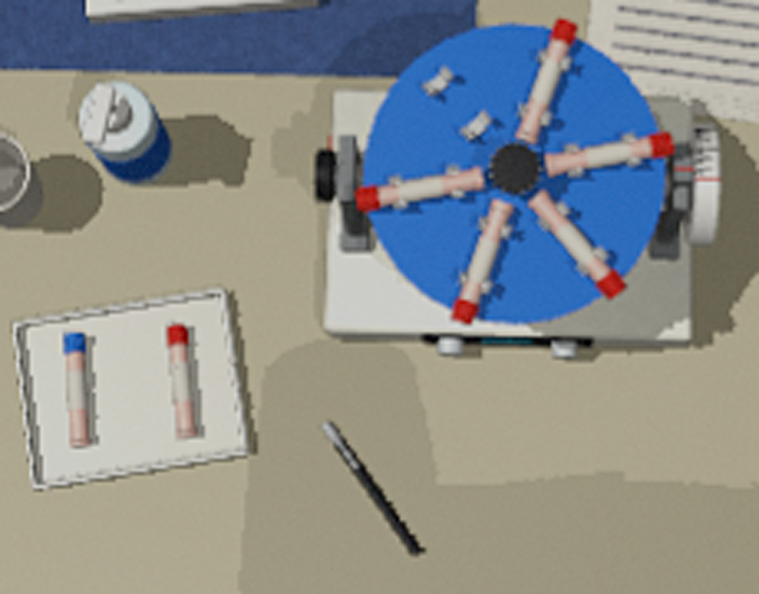

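View pics/crop_b.png

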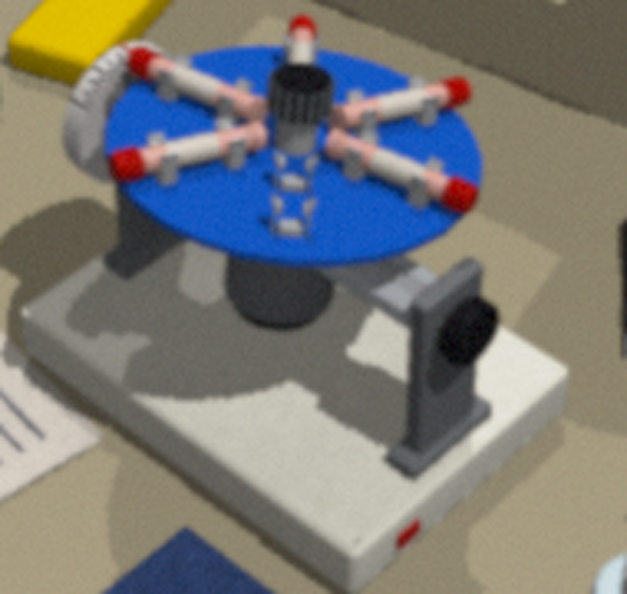

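Crop a shows the empty clips up-left of the knob at about 45°, and the tray with the red tube on the right and the blue on the left. Crop b shows the disc near level with the empty clips towards the scene camera. Next: the mixer's pose, the tilt and the tubes.

Run:
```python
from h import *
t,s=load("top0"),load("scene0")
T=[(346.51,158.92),(376.17,193.37),(360.8,235.7),(316.44,243.86),(286.65,209.93)]
S=[(238.11,239.59),(242.18,208.35),(291.17,196.5),(338.31,217.16),(338.9,248.9)]
P=[]
for a,b in zip(T,S):
    p,e=tri(ray(t,*a),ray(s,*b)); P.append(p); print(np.round(p,4),round(e,4))
P=np.array(P)
# fit: centre, plane, radius
A=np.c_[P[:,:2],np.ones(5)]; k=np.linalg.lstsq(A,P[:,2],rcond=None)[0]; n=np.array([-k[0],-k[1],1]); n/=np.linalg.norm(n)
# circle centre: p.n const; |p|^2-2 p.c = const
M=np.c_[2*P,np.ones(5)]; b=(P**2).sum(1)
M=np.r_[M,[[*n,0]]]; b=np.r_[b,n@P.mean(0)]
c=np.linalg.lstsq(M,b,rcond=None)[0][:3]
print("n",n,"tilt",np.degrees(np.arccos(n[2])),"c",c,"r",np.linalg.norm(P-c,axis=1),"res",(P-P.mean(0))@n)
for i in range(5): print(np.degrees(np.arctan2(*(P[i]-c)[1::-1])))
# base: crop_a corners /3.3+(176,150), top z=.052
f=lambda u,v,z:onz(t,u/3.3+176,v/3.3+150,z)
for q in [(335,92),(326,331),(691,340)]: print("base",np.round(f(*q,.052),4))
# axis end features at z=.165: left knob, drum centre; 
print("lknob",tri(ray(t,274.31,202.85),ray(s,338.75,292.91)))
# tray rim corners
for q in [(14,324),(222,291),(248,452),(36,487)]: print("tray",np.round(f(*q,.016),4))
for q in [(176,333),(188,436),(73,341),(80,445)]: print("tube",np.round(f(*q,.013),4))
print("redcap",tri(ray(t,229.41,251.07),ray(s,420.51,341.51)),"bluecap",tri(ray(t,198.32,253.29),ray(s,456.66,361.15)))
print("knob topview",onz(t,331.66,200.55,.28))
```

```text
[ 0.7213 -0.0644  0.2505] 0.0018
[ 0.6349 -0.1441  0.2368] 0.0011
[ 0.5238 -0.1053  0.2268] 0.0
[0.5007 0.0102 0.2174] 0.0038
[0.5879 0.0874 0.229 ] 0.0009
n [-0.13013368  0.01879029  0.99131839] tilt 7.555313176619755 c [ 0.6111607  -0.02796858  0.23408025] r [0.11721397 0.11855165 0.11687546 0.11801919 0.11775943] res [ 0.00122125 -0.00254335  0.00268511 -0.00147717  0.00011415]
-18.318418448013414
-78.44073785663234
-138.50530801819076
160.9176917672555
101.38421624861604
base [0.7265 0.1282 0.052 ]
base [0.5113 0.1287 0.052 ]
base [ 0.5097 -0.1872  0.052 ]
lknob (array([0.62562659, 0.12452757, 0.15664008]), np.float64(0.004423236579901842))
tray [0.5183 0.4073 0.016 ]
tray [0.5517 0.2251 0.016 ]
tray [0.4089 0.1959 0.016 ]
tray [0.375  0.3787 0.016 ]
tube [0.5136 0.2645 0.013 ]
tube [0.4223 0.2494 0.013 ]
tube [0.5046 0.355  0.013 ]
tube [0.4126 0.3433 0.013 ]
redcap (array([0.51203534, 0.2651685 , 0.0151395 ]), np.float64(0.002866887697852702)) bluecap (array([0.5041827 , 0.35497823, 0.01413427]), np.float64(0.001627984986233801))
knob topview [ 0.60183149 -0.02786468  0.28      ]
```

The mixer checks out: cap radius comes to 117–118 mm and pivot z to 0.166, so the origin is about (0.620, -0.029) with yaw about 0. The head reads about 7.5° and the disc about +0.72 rad. Next I plan the move to the knob.

Add to h.py:
```python
from scipy.spatial.transform import Rotation as R
PIV=np.array([.620,-.029,.165])
def cur():
    from station import ctrl
    o=ctrl.get_obs(); return np.array(o["ee_pos"]),Rt(o["eef_rot"])
def tool(t,yaw): return (R.from_euler('y',-t)*R.from_euler('z',yaw)*R.from_euler('x',np.pi)).as_matrix()
def nrm(t): return np.array([-np.sin(t),0,np.cos(t)])
def screw(p0,R0,p1,R1,N):
    w=R.from_matrix(R0.T@R1).as_rotvec()/N; Q=R.from_rotvec(w).as_matrix()
    S=sum(np.linalg.matrix_power(Q,i) for i in range(N)); return np.r_[np.linalg.solve(S,R0.T@(p1-p0)),w].round(4)
```

Run:
```python
from h import *
p,M=cur(); t=.132; W=tool(t,1.2)
a=PIV+.165*nrm(t)
d=M.T@(a-p); print("to",a,"move",d,"N15",(d/15).round(4))
print("rot",screw(a,M,a,W,8)," down .060 along z")
```

```text
to [ 0.59828319 -0.029       0.32856461] move [ 0.56222871 -0.34326083 -0.10122526] N15 [ 0.0375 -0.0229 -0.0067]
rot [ 0.      0.      0.     -0.0118  0.0124 -0.1119]  down .060 along z
```

>>> shift_gripper(
  deltas={"segments":[[0.0375,-0.0229,-0.01,0,0,0],[0.0375,-0.0229,-0.01,0,0,0],[0.0375,-0.0229,-0.01,0,0,0],[0.0375,-0.0229,-0.01,0,0,0],[0.0375,-0.0229,-0.01,0,0,0],[0.0375,-0.0229,-0.01,0,0,0],[0.0375,-0.0229,-0.01,0,0,0],[0.0375,-0.0229,-0.01,0,0,0],[0.0375,-0.0229,-0.01,0,0,0],[0.0375,-0.0229,-0.01,0,0,0]]},
  finger_gap=0.07,
  force=60,
)

```text
time_s: 1.15
ee_pos: [0.4547, -0.1924, 0.3278]
eef_rot: [-3.142, 0.0, 0.304]
force: [0.7, -0.6, 0.3]
grip_width: 0.0697
grip_force: 0.0
```

>>> shift_gripper(
  deltas={"segments":[[0.0375,-0.0229,0,0,0,0],[0.0375,-0.0229,0,0,0,0],[0.0375,-0.0229,0,0,0,0],[0.0375,-0.0229,0,0,0,0],[0.0375,-0.0229,0,0,0,0]]},
)

```text
time_s: 1.65
ee_pos: [0.5994, -0.0271, 0.3272]
eef_rot: [-3.141, 0.0, 0.304]
force: [0.3, -1.1, 1.2]
grip_width: 0.0703
grip_force: 0.0
```

>>> shift_gripper(
  deltas={"segments":[[0,0,0,-0.0118,0.0124,-0.1119],[0,0,0,-0.0118,0.0124,-0.1119],[0,0,0,-0.0118,0.0124,-0.1119],[0,0,0,-0.0118,0.0124,-0.1119],[0,0,0,-0.0118,0.0124,-0.1119],[0,0,0,-0.0118,0.0124,-0.1119],[0,0,0,-0.0118,0.0124,-0.1119],[0,0,0,-0.0118,0.0124,-0.1119],[0,0,0,0,0,0]]},
)

```text
time_s: 2.55
ee_pos: [0.5983, -0.0288, 0.3273]
eef_rot: [3.018, -0.047, 1.205]
force: [-0.5, 0.6, -0.0]
grip_width: 0.0697
grip_force: 0.0
```

Run:
```python
from h import *
p,M=cur(); t=.132; W=tool(t,1.2)
print(p, screw(p,M,PIV+.165*nrm(t),W,2), screw(p,M,PIV+.105*nrm(t),W,5))
c=snap("wrist",1); cv2.imwrite("pics/w1.png",c["pixels"])
for q in (PIV+.106*nrm(t),): print(proj(c,q))
```

```text
[ 0.59831133 -0.02883316  0.32731185] [-0.0001  0.0001 -0.0006  0.0003  0.0004  0.001 ] [-0.      0.      0.0118  0.0001  0.0002  0.0004]
[325.30165629 265.59737105]
```

View pics/w1.png

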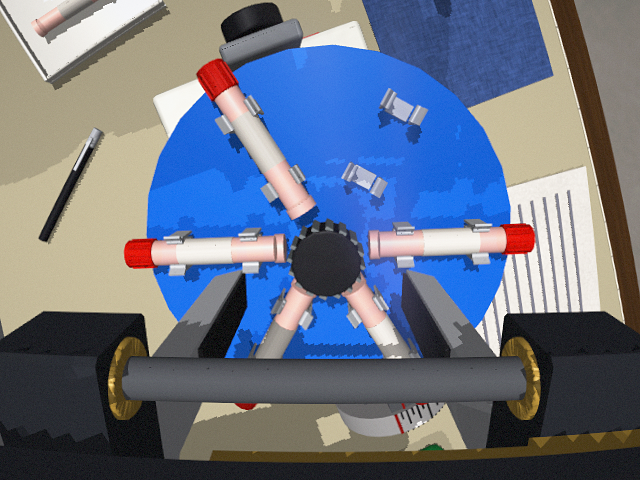

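The wrist view shows the knob top at (325,260), about 5 px (3 mm along tool x) from the predicted spot, and the fingers clear on both sides. Descending and gripping.

>>> shift_gripper(
  deltas={"segments":[[0.002,0,0.0145,0,0,0],[0,0,0.0145,0,0,0],[0,0,0.0145,0,0,0],[0,0,0.0145,0,0,0],[0,0,0,0,0,0]]},
)

```text
time_s: 3.1
ee_pos: [0.6064, -0.0269, 0.267]
eef_rot: [3.022, -0.046, 1.203]
force: [-0.3, -0.9, 0.0]
grip_width: 0.07
grip_force: 0.0
```

>>> shift_gripper(
  deltas={"segments":[[0,0,0,0,0,0],[0,0,0,0,0,0],[0,0,0,0,0,0],[0,0,0,0,0,0],[0,0,0,0,0,0],[0,0,0,0,0,0]]},
  finger_gap=0,
  force=60,
)

```text
time_s: 3.7
ee_pos: [0.6075, -0.0273, 0.2706]
eef_rot: [3.015, -0.047, 1.203]
force: [5.2, -2.4, -0.1]
grip_width: 0.0369
grip_force: 60.0
```

Run:
```python
from h import *
p,M=cur(); t=.132; z=-M[:,2]; print("tool tilt",np.arcsin(-z[0]),"rad",(p-PIV)@nrm(t),"off",p-PIV-.106*nrm(t))
print("tilt row",screw(PIV+.106*nrm(t),tool(t,1.2),PIV+.106*nrm(.698),tool(.698,1.2),10))
```

```text
tool tilt 0.1347643156647091 rad 0.10636764462592552 off [0.00142963 0.001733   0.00056069]
tilt row [-0.0022 -0.0056  0.0002 -0.0528  0.0205 -0.    ]
```

>>> shift_gripper(
  deltas={"segments":[[-0.0022,-0.0056,0.0002,-0.0528,0.0205,0],[-0.0022,-0.0056,0.0002,-0.0528,0.0205,0],[-0.0022,-0.0056,0.0002,-0.0528,0.0205,0],[-0.0022,-0.0056,0.0002,-0.0528,0.0205,0],[-0.0022,-0.0056,0.0002,-0.0528,0.0205,0],[-0.0022,-0.0056,0.0002,-0.0528,0.0205,0],[-0.0022,-0.0056,0.0002,-0.0528,0.0205,0],[-0.0022,-0.0056,0.0002,-0.0528,0.0205,0],[-0.0022,-0.0056,0.0002,-0.0528,0.0205,0]]},
)

```text
time_s: 4.6
ee_pos: [0.5581, -0.0272, 0.2496]
eef_rot: [2.528, -0.219, 1.27]
force: [34.1, 6.7, -19.8]
grip_width: 0.0369
grip_force: 59.7
```

>>> shift_gripper(
  deltas={"segments":[[-0.0022,-0.0056,0.0002,-0.0528,0.0205,0],[0,0,0,0,0,0],[0,0,0,0,0,0]]},
)

```text
time_s: 4.9
ee_pos: [0.5527, -0.0271, 0.2451]
eef_rot: [2.477, -0.234, 1.282]
force: [15.0, 2.5, -15.3]
grip_width: 0.0369
grip_force: 60.2
```

Run:
```python
from h import *
from station import ctrl
p,M=cur(); z=-M[:,2]; print("tool tilt",np.arcsin(-z[0]),"from pivot",np.arctan2(-(p-PIV)[0],(p-PIV)[2]),np.linalg.norm((p-PIV)[[0,2]]),p, ctrl.get_obs()["moment"])
for n in("top","scene","wrist"): 
    c=snap(n,2)
    if n!="wrist":
        print(n,blobs(red(c),6,(180,145,420,300) if n=="top" else (195,180,490,380)))
    b={"top":(260,140,420,300),"scene":(200,180,360,340),"wrist":(0,0,640,480)}[n]
    q=c["pixels"][b[1]:b[3],b[0]:b[2]]; cv2.imwrite(f"pics/{n}2.png",q)
a=[cv2.resize(cv2.imread(f"pics/{n}2.png"),(400,400),interpolation=cv2.INTER_CUBIC) for n in("top","scene")]
cv2.imwrite("pics/ts2.png",np.hstack(a))
```

```text
tool tilt 0.698981967961783 from pivot 0.6982445843136044 0.10460996616182949 [ 0.55274896 -0.02708128  0.24512829] [-0.12207026 -1.49175628 -0.01724157]
top [(array([346.78, 178.16]), np.int32(49)), (array([376.02, 209.3 ]), np.int32(47)), (array([286.86, 223.21]), np.int32(42)), (array([359.73, 246.27]), np.int32(30)), (array([229.41, 251.07]), np.int32(29))]
scene [(array([258.41, 205.87]), np.int32(123)), (array([340.46, 240.  ]), np.int32(13)), (array([347.7 , 252.08]), np.int32(64)), (array([420.51, 341.51]), np.int32(47)), (array([323.28, 351.5 ]), np.int32(18))]
```

View pics/ts2.png

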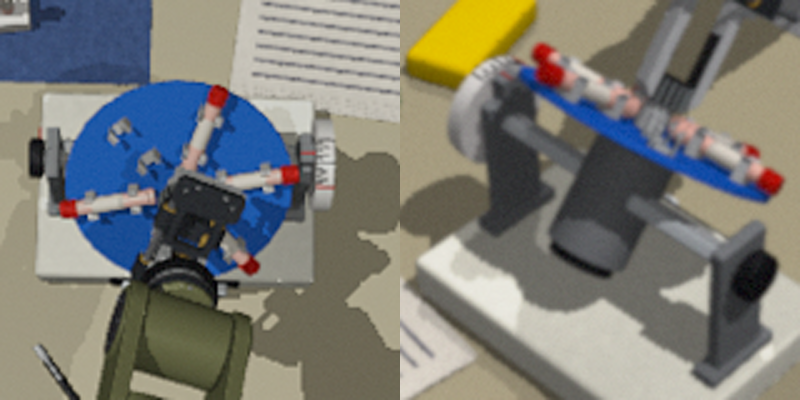

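The tilt went as commanded: the scene crop shows the disc face tipped to the robot. Before turning the disc I check the tilt from the cap points in the images and look for the drum.

Run:
```python
from h import *
def cap(piv,t,a):
    n=nrm(t); u=np.array([np.cos(t),0,np.sin(t)]); v=np.array([0,1,0]); return piv+.069*n+.117*(np.cos(a)*u+np.sin(a)*v)
d60=np.radians(60)
T0=load("top0"); T=load("top2"); S0=load("scene0");S=load("scene2")
o=[((346.51,158.92),-1),((376.17,193.37),-2),((360.8,235.7),-3),((316.44,243.86),-4),((286.65,209.93),1)]
s0=[((238.11,239.59),-1),((242.18,208.35),-2),((291.17,196.5),-3),((338.31,217.16),-4),((338.9,248.9),1)]
n2=[((346.78,178.16),-1),((376.02,209.3),-2),((286.86,223.21),1)]
f=lambda x:np.concatenate([proj(T0,cap(x[4:7],x[0],x[1]+k*d60))-q for q,k in o]+[proj(S0,cap(x[4:7],x[0],x[1]+k*d60))-q for q,k in s0]+[proj(T,cap(x[4:7],x[2],x[3]+k*d60))-q for q,k in n2])
r=least_squares(f,[.13,.72,.7,.72,*PIV]); print(r.x.round(4)," rms",np.sqrt((r.fun**2).mean())); print(r.fun.reshape(-1,2).round(1).tolist())
J=np.linalg.inv(r.jac.T@r.jac); print("sd",np.sqrt(np.diag(J)).round(4))
W=load("wrist2"); q=PIV+[0,-.154,.05]; print("drum top wrist",proj(W,q),"top",proj(T,q))
q=T["pixels"][188:230,372:402]; q=cv2.resize(q,(420,588),interpolation=cv2.INTER_CUBIC)
w=cv2.resize(W["pixels"],(380,285)); out=np.zeros((588,800,3),np.uint8); out[:,:420]=q; out[:285,420:]=w
u,v=proj(S,PIV+[0,-.154,.05]).astype(int); k=cv2.resize(S["pixels"][v-12:v+18,u-20:u+20],(380,285),interpolation=cv2.INTER_CUBIC); out[300:585,420:]=k
cv2.imwrite("pics/drum2.png",out)
```

```text
[ 0.1353  0.7231  0.7203  0.7215  0.6205 -0.0277  0.1662]  rms 0.5662514339947636
[[-0.1, 0.4], [-0.5, 0.0], [-0.2, 0.1], [-0.4, 0.0], [0.2, -0.4], [-0.5, 0.1], [1.0, -0.1], [-0.1, 1.6], [-1.2, -1.0], [0.0, -0.9], [0.1, -0.2], [-0.5, 0.2], [0.2, 0.2]]
sd [0.0144 0.0078 0.0247 0.0145 0.0012 0.0008 0.0013]
drum top wrist [457.23154591 456.77271274] top [390.39651399 201.20615433]
```

View pics/drum2.png

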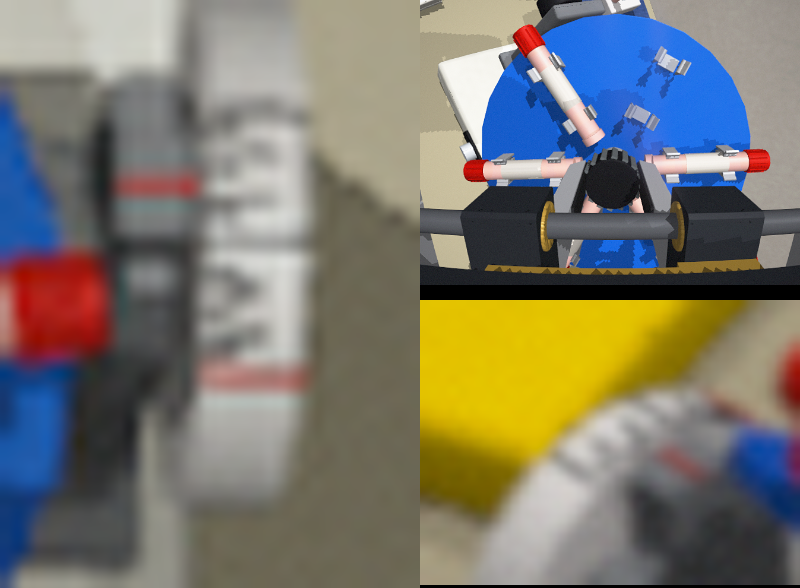

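The drum crop shows the red index at row 186, the 30° line at row 243 and the red 0 line at row 378 (14x scale). I work out the reading from these lines.

Run:
```python
from h import *
from scipy.optimize import brentq
T=load("top2"); im=T["pixels"].astype(float)
redness=im[...,2]-im[...,:2].mean(2)
g=im.sum(2)
def cen(w,v0,v1): v=np.arange(v0,v1+1); w=np.clip(w-w.min(),0,None)**2; return (v*w).sum()/w.sum()
print("index px",[round(cen(redness[198:206,u],198,205),2) for u in (381,382,383,384)])
for u in (388,389,390,391,392):
    vr=cen(redness[211:220,u],211,219); vb=cen(-g[203:209,u],203,208)
    out=[]
    for v,L in((vr,0),(vb,30)):
        y=-.0277-.154
        F=lambda t:proj(T,np.array([.6205-.05*np.sin(t-np.radians(L)),y-.0,.165+.05*np.cos(t-np.radians(L))]))[1]-v
        out.append(np.degrees(brentq(F,.3,1.2)))
    print(u,round(vr,2),round(vb,2),np.round(out,1))
print("index predicted",proj(T,[.6205,-.0277-.135,.215]))
```

```text
index px [np.float64(200.81), np.float64(200.82), np.float64(200.81), np.float64(200.81)]
388 214.47 206.49 [41.7 46.6]
389 214.53 207.11 [41.9 48.5]
390 214.6 206.56 [42.2 46.8]
391 214.66 205.06 [42.4 42.3]
392 214.74 204.87 [42.7 41.7]
index predicted [382.65023624 200.8760813 ]
```

The index matches its predicted pixel, and the drum reads about 41.5–42°. I ease it back by 0.03 rad.

>>> shift_gripper(
  deltas={"segments":[[0.0012,0.003,-0.0001,0.028,-0.0109,0],[0,0,0,0,0,0],[0,0,0,0,0,0]]},
)

```text
time_s: 5.35
ee_pos: [0.5554, -0.0271, 0.2474]
eef_rot: [2.506, -0.225, 1.275]
force: [14.9, 1.0, -13.7]
grip_width: 0.0375
grip_force: 60.1
```

Create drum.py:
```python
from h import *
from scipy.optimize import brentq
import sys
T=snap("top",sys.argv[1]); im=T["pixels"].astype(float)
redness=im[...,2]-im[...,:2].mean(2); g=im.sum(2)
def cen(w,v0,v1): v=np.arange(v0,v1+1); w=np.clip(w-w.min(),0,None)**2; return (v*w).sum()/w.sum()
for u in (388,389,390,391,392):
    y=onz(T,u,210,.2)[1]; out=[]
    for v,L in((cen(redness[210:219,u],210,218),0),(cen(-g[202:208,u],202,207),30)):
        F=lambda t:proj(T,np.array([.6205-.05*np.sin(t-np.radians(L)),y,.165+.05*np.cos(t-np.radians(L))]))[1]-v
        out+=[v,np.degrees(brentq(F,.3,1.2))]
    print(u,np.round(out,2))
p,M=cur(); z=-M[:,2]; print("tool tilt",np.arcsin(-z[0]),p)
```

```bash
python3 drum.py 3
```

```text
388 [213.72  39.28 203.78  38.52]
389 [213.94  39.95 204.14  39.54]
390 [214.01  40.11 204.6   40.89]
391 [214.01  40.06 204.47  40.44]
392 [214.03  40.04 204.31  39.9 ]
tool tilt 0.6689556665657428 [ 0.55541143 -0.02707496  0.24742366]
```

It now reads 40.0. Turning the disc by +0.722 about tool z.

>>> shift_gripper(
  deltas={"segments":[[0,0,0,0,0,0.103],[0,0,0,0,0,0.103],[0,0,0,0,0,0.103],[0,0,0,0,0,0.103],[0,0,0,0,0,0.103],[0,0,0,0,0,0.103],[0,0,0,0,0,0.104],[0,0,0,0,0,0],[0,0,0,0,0,0]]},
)

```text
time_s: 6.3
ee_pos: [0.5558, -0.0276, 0.2478]
eef_rot: [2.791, -0.583, 0.584]
force: [23.9, -4.9, -13.6]
grip_width: 0.0369
grip_force: 59.7
```

```bash
python3 drum.py 4
```

Run:
```python
from h import *
c=load("top4"); print(blobs(red(c),6,(270,145,420,300)))
```

```text
388 [213.74  39.32 203.78  38.51]
389 [213.93  39.92 204.17  39.66]
390 [214.02  40.17 204.53  40.68]
391 [214.01  40.06 204.48  40.45]
392 [214.04  40.1  204.32  39.93]
tool tilt 0.6699483274437487 [ 0.55581841 -0.02764458  0.24774083]
[(array([292.3 , 194.57]), np.int32(44)), (array([371.24, 195.98]), np.int32(46)), (array([291.94, 234.58]), np.int32(33)), (array([370.33, 235.67]), np.int32(18))]
```

>>> shift_gripper(
  deltas={"segments":[[0,0,0,0,0,0],[0,0,0,0,0,0],[0,0,0,0,0,0],[0,0,0,0,0,0]]},
  finger_gap=0.07,
)

```text
time_s: 6.75
ee_pos: [0.555, -0.0271, 0.2481]
eef_rot: [2.791, -0.582, 0.585]
force: [0.4, -0.5, -0.4]
grip_width: 0.0655
grip_force: 0.0
```

>>> shift_gripper(
  deltas={"segments":[[0,0,-0.015,0,0,0],[0,0,-0.02,0,0,0],[0,0,-0.03,0,0,0],[0,0,-0.04,0,0,0],[0,0,-0.03,0,0,0],[0,0,0,0,0,0]]},
)

```text
time_s: 7.35
ee_pos: [0.4708, -0.0271, 0.3578]
eef_rot: [2.786, -0.587, 0.587]
force: [0.6, 0.4, -1.2]
grip_width: 0.0703
grip_force: 0.0
```

```bash
python3 drum.py 5
```

Run:
```python
from h import *
c=load("top5"); b=blobs(red(c),6,(270,145,420,300)); print(b)
W=snap("wrist",5); cv2.imwrite("pics/w5.png",W["pixels"])
P=np.array([.6205,-.0277,.165]); t=.698; n=nrm(t); u=np.array([np.cos(t),0,np.sin(t)])
for k in (60,-60,120,-120):
    q=P+.069*n+.117*(np.cos(np.radians(k))*u+np.sin(np.radians(k))*np.array([0,1,0])); print(k,proj(c,q).round(1))
print("clips in wrist",[proj(W,P+.06*n+r*u).round(1) for r in(.047,.093)],"knob",proj(W,P+.106*n).round(1), blobs(red(W),60))
```

```text
388 [213.73  39.31 203.77  38.5 ]
389 [213.93  39.91 204.16  39.63]
390 [214.02  40.14 204.55  40.74]
391 [214.01  40.05 204.43  40.31]
392 [214.02  40.03 204.31  39.88]
tool tilt 0.6723353602199178 [ 0.471254   -0.02711168  0.35541983]
[(array([292.3 , 194.57]), np.int32(44)), (array([371.24, 195.98]), np.int32(46)), (array([291.94, 234.58]), np.int32(33)), (array([369.24, 236.16]), np.int32(38)), (array([328.17, 253.67]), np.int32(6))]
60 [292. 195.]
-60 [371.1 196.5]
120 [292.3 235. ]
-120 [368.6 236.5]
clips in wrist [array([349.7, 172.2]), array([377.8, 119.6])] knob [321.6 237.8] [(array([209.69,  13.52]), np.int32(241)), (array([231.33,  22.45]), np.int32(240)), (array([239.4 ,  95.71]), np.int32(594)), (array([610.32, 256.  ]), np.int32(7557)), (array([471.44, 217.87]), np.int32(488)), (array([ 27.28, 222.93]), np.int32(253)), (array([178.54, 230.21]), np.int32(460)), (array([398.65, 338.09]), np.int32(394)), (array([260.84, 342.97]), np.int32(394))]
```

View pics/w5.png

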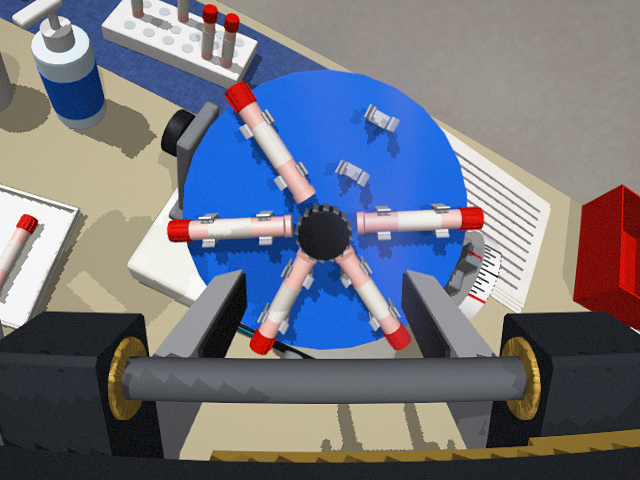

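The wrist view confirms the head and disc: the empty clips at (354,173) and (381,118) point up the slope, and the knob is at (325,233). All the top-view caps match their expected places within 0.6 px. Next I go above the tube.

Run:
```python
from h import *
p,M=cur(); W=tool(0,.17)
print("rot",screw(p,M,p,W,6)); g=np.array([.466,.257,.17]); print("trans/9",(W.T@(g-p)/9).round(4))
```

```text
rot [ 0.      0.      0.      0.0359 -0.1061  0.0495]
trans/9 [ 0.0047 -0.0312  0.0204]
```

>>> shift_gripper(
  deltas={"segments":[[0,0,0,0.0359,-0.1061,0.0495],[0,0,0,0.0359,-0.1061,0.0495],[0,0,0,0.0359,-0.1061,0.0495],[0,0,0,0.0359,-0.1061,0.0495],[0,0,0,0.0359,-0.1061,0.0495],[0,0,0,0.0359,-0.1061,0.0495]]},
  finger_gap=0.045,
)

```text
time_s: 8.05
ee_pos: [0.4719, -0.0268, 0.3521]
eef_rot: [-3.139, 0.007, 0.169]
force: [-0.5, 0.4, -0.5]
grip_width: 0.0449
grip_force: 0.0
```

>>> shift_gripper(
  deltas={"segments":[[0.0047,-0.0312,0.0204,0,0,0],[0.0047,-0.0312,0.0204,0,0,0],[0.0047,-0.0312,0.0204,0,0,0],[0.0047,-0.0312,0.0204,0,0,0],[0.0047,-0.0312,0.0204,0,0,0],[0.0047,-0.0312,0.0204,0,0,0],[0.0047,-0.0312,0.0204,0,0,0],[0.0047,-0.0312,0.0204,0,0,0],[0.0047,-0.0312,0.0204,0,0,0],[0,0,0,0,0,0]]},
)

```text
time_s: 9.05
ee_pos: [0.4636, 0.2591, 0.1653]
eef_rot: [3.14, 0.008, 0.173]
force: [0.1, -0.1, -0.0]
grip_width: 0.0448
grip_force: 0.0
```

Run:
```python
from h import *
p,M=cur(); print(p)
W=snap("wrist",6); cv2.imwrite("pics/w6.png",W["pixels"])
H=hsv(W)
print("red",blobs(red(W),60), "expected cap",proj(W,[.512,.265,.013]))
pink=((H[...,0]<15)|(H[...,0]>172))&(H[...,1]>30)&(H[...,1]<120)&(H[...,2]>150)
print("pink",blobs(pink,60))
for q,a in blobs(red(W),60): print(a,onz(W,*q,.013).round(4))
for q,a in blobs(pink,60): print(a,onz(W,*q,.013).round(4))
```

```text
[0.46357812 0.25913595 0.16525594]
red [(array([324.51, 158.63]), np.int32(361))] expected cap [327.19208818 159.6839413 ]
pink [(array([320.25, 177.99]), np.int32(189)), (array([340.08, 155.17]), np.int32(89)), (array([195.07, 173.78]), np.int32(113)), (array([206.33, 174.42]), np.int32(212)), (array([333.53, 182.35]), np.int32(254)), (array([202.67, 252.66]), np.int32(743)), (array([325.46, 260.84]), np.int32(829))]
361 [0.5124 0.267  0.013 ]
189 [0.4981 0.2677 0.013 ]
89 [0.5168 0.2564 0.013 ]
113 [0.4858 0.3585 0.013 ]
212 [0.4867 0.3502 0.013 ]
254 [0.4967 0.2576 0.013 ]
743 [0.427  0.3465 0.013 ]
829 [0.4368 0.253  0.013 ]
```

View pics/w6.png

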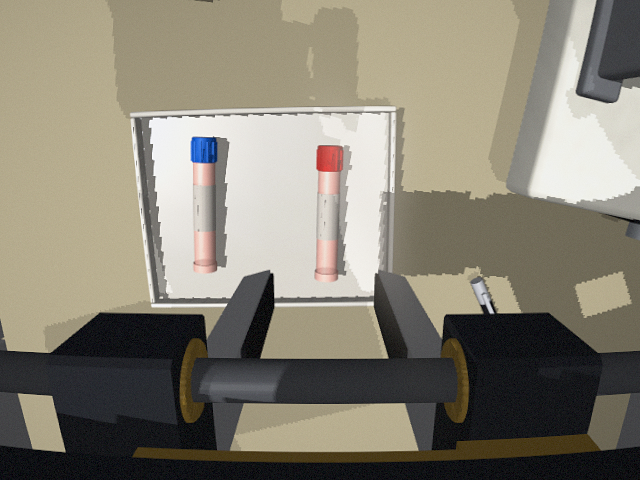

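The wrist view shows the red cap at about (329.5,158.5), the foot flange at about (326,275), and the tube's silhouette from row 145 to row 281. I refine the axis from the tube's edges.

Run:
```python
from h import *
W=load("wrist6"); H=hsv(W)
for r in (150,158,166,180,200,220,245,255,275):
    print(r,"S",H[r,306:350:2,1].tolist())
a=onz(W,329.5,158.5,.013); b=onz(W,326,275,.013); d=a-b; print(a,b,np.linalg.norm(d),"exp .088 yaw",np.arctan2(d[1],d[0]))
o=a-.047*d/np.linalg.norm(d); o2=b+.041*d/np.linalg.norm(d); print("origin",o,o2)
```

```text
150 S [10, 12, 10, 11, 10, 67, 174, 167, 165, 162, 155, 154, 151, 153, 143, 145, 113, 116, 91, 27, 22, 19]
158 S [11, 8, 10, 9, 6, 84, 184, 181, 174, 168, 163, 158, 161, 133, 140, 149, 108, 140, 104, 16, 21, 16]
166 S [9, 14, 14, 11, 8, 88, 189, 181, 181, 180, 171, 170, 165, 157, 144, 152, 83, 145, 99, 17, 18, 20]
180 S [9, 10, 11, 10, 10, 10, 51, 67, 60, 41, 17, 28, 51, 60, 62, 65, 55, 24, 18, 17, 17, 10]
200 S [10, 11, 12, 13, 13, 12, 18, 18, 17, 17, 17, 18, 16, 21, 16, 17, 18, 17, 15, 15, 9, 9]
220 S [12, 13, 12, 12, 9, 13, 20, 17, 15, 13, 15, 17, 19, 18, 15, 20, 15, 15, 14, 12, 6, 9]
245 S [10, 10, 13, 10, 11, 26, 70, 62, 47, 32, 37, 55, 63, 70, 68, 71, 19, 15, 11, 16, 8, 7]
255 S [16, 13, 14, 15, 15, 39, 68, 60, 48, 32, 42, 57, 66, 71, 65, 71, 21, 13, 15, 16, 9, 10]
275 S [14, 12, 15, 15, 31, 71, 59, 50, 39, 33, 45, 55, 64, 73, 68, 71, 21, 17, 17, 19, 14, 15]
[0.51312    0.26351056 0.013     ] [0.42571516 0.25065863 0.013     ] 0.08834466294274547 exp .088 yaw 0.14599293471766336
origin [0.46661999 0.25667324 0.013     ] [0.466279  0.2566231 0.013    ]
```

Run:
```python
from h import *
p,M=cur(); print(p,screw(p,M,np.array([.4665,.2566,.028]),tool(0,.146),6))
```

```text
[0.46432147 0.25785992 0.16699302] [0.0004 0.0003 0.0232 0.0002 0.001  0.0044]
```

>>> shift_gripper(
  deltas={"segments":[[0.0004,0.0003,0.0232,0.0002,0.001,0.0044],[0.0004,0.0003,0.0232,0.0002,0.001,0.0044],[0.0004,0.0003,0.0232,0.0002,0.001,0.0044],[0.0004,0.0003,0.0232,0.0002,0.001,0.0044],[0.0004,0.0003,0.0232,0.0002,0.001,0.0044],[0.0004,0.0003,0.0232,0.0002,0.001,0.0044],[0,0,0,0,0,0],[0,0,0,0,0,0]]},
)

```text
time_s: 9.9
ee_pos: [0.4685, 0.2552, 0.0314]
eef_rot: [-3.14, -0.005, 0.143]
force: [-0.2, -0.4, 0.2]
grip_width: 0.0447
grip_force: 0.0
```

>>> shift_gripper(
  deltas={"segments":[[0,0,0,0,0,0],[0,0,0,0,0,0],[0,0,0,0,0,0],[0,0,0,0,0,0],[0,0,0,0,0,0]]},
  finger_gap=0,
  force=30,
)

```text
time_s: 10.4
ee_pos: [0.4685, 0.2557, 0.0315]
eef_rot: [-3.14, -0.006, 0.144]
force: [-0.9, -0.6, 2.7]
grip_width: 0.0148
grip_force: 30.0
```

>>> shift_gripper(
  deltas={"segments":[[0,0,-0.01,0,0,0],[0,0,-0.03,0,0,0],[0,0,-0.042,0,0,0],[0,0,-0.042,0,0,0],[0,0,-0.042,0,0,0],[0,0,-0.042,0,0,0],[0,0,-0.042,0,0,0],[0,0,-0.042,0,0,0],[0,0,0,0,0,0]]},
  force=40,
)

```text
time_s: 11.3
ee_pos: [0.4675, 0.2553, 0.3296]
eef_rot: [-3.137, -0.014, 0.144]
force: [1.0, 0.1, -0.8]
grip_width: 0.0151
grip_force: 40.0
```

Run:
```python
from h import *
p,M=cur(); t=.698; W=tool(t,0); P=np.array([.6205,-.0277,.165]); n=nrm(t); u=np.array([np.cos(t),0,np.sin(t)])
C=P+.069*n+.07*u; g=C+.12*n; print(p,C,g,screw(p,M,p,W,6),"trans/9",(W.T@(g-p)/9).round(4))
```

```text
[0.46751284 0.25533678 0.32956675] [ 0.62978365 -0.0277      0.26285098] [ 0.55266125 -0.0277      0.35478647] [ 0.      0.      0.     -0.0092  0.1138  0.0227] trans/9 [0.009  0.0314 0.0039]
```

>>> shift_gripper(
  deltas={"segments":[[0,0,0,-0.0092,0.1138,0.0227],[0,0,0,-0.0092,0.1138,0.0227],[0,0,0,-0.0092,0.1138,0.0227],[0,0,0,-0.0092,0.1138,0.0227],[0,0,0,-0.0092,0.1138,0.0227],[0,0,0,-0.0092,0.1138,0.0227]]},
)

```text
time_s: 11.9
ee_pos: [0.4663, 0.2549, 0.3235]
eef_rot: [3.139, -0.694, 0.002]
force: [1.5, 0.0, 0.1]
grip_width: 0.0149
grip_force: 40.0
```

>>> shift_gripper(
  deltas={"segments":[[0.009,0.0314,0.0039,0,0,0],[0.009,0.0314,0.0039,0,0,0],[0.009,0.0314,0.0039,0,0,0],[0.009,0.0314,0.0039,0,0,0],[0.009,0.0314,0.0039,0,0,0],[0.009,0.0314,0.0039,0,0,0],[0.009,0.0314,0.0039,0,0,0],[0.009,0.0314,0.0039,0,0,0],[0.009,0.0314,0.0039,0,0,0],[0,0,0,0,0,0]]},
)

```text
time_s: 12.9
ee_pos: [0.5518, -0.0305, 0.3486]
eef_rot: [3.136, -0.689, -0.0]
force: [-0.1, 0.2, -0.8]
grip_width: 0.0149
grip_force: 40.0
```

Run:
```python
from h import *
p,M=cur(); t=.698; W=tool(t,0); P=np.array([.6205,-.0277,.165]); n=nrm(t); u=np.array([np.cos(t),0,np.sin(t)])
C=P+.069*n+.07*u; g=C+.06*n; print(p,"z",M[:,2].round(3),"row",screw(p,M,g,W,3))
c=snap("wrist",7); cv2.imwrite("pics/w7.png",c["pixels"])
print([proj(c,P+.079*n+r*u).round(1) for r in(.047,.093)],"knob",proj(c,P+.106*n).round(1),"held cap exp",proj(c,p+.0185*M[:,2]+.047*M[:,0]).round(1))
```

```text
[ 0.55180107 -0.03046644  0.34863668] z [ 0.636 -0.005 -0.772] row [ 0.0016 -0.001   0.0186  0.0018  0.0029 -0.0001]
[array([318.5, 268.4]), array([318.3, 198.3])] knob [318.5 353.9] held cap exp [323.6 184.4]
```

View pics/w7.png

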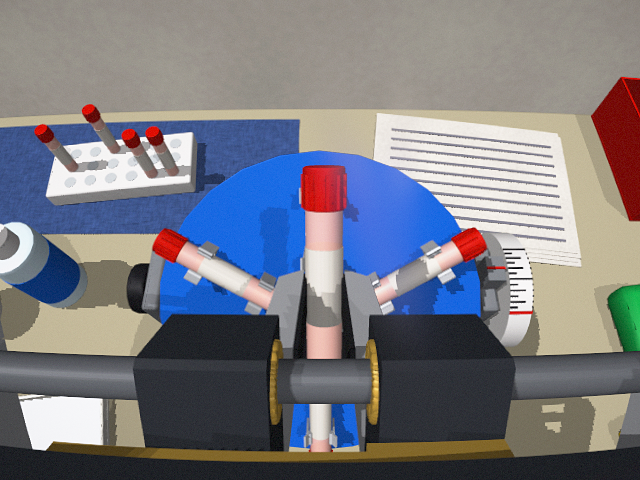

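The wrist view shows the held tube centred at column 324 with its red cap at the top (323,188). The neighbouring caps at (170,245) and (467,242) put the spindle plane at column 318.5, as expected. Going closer with the correction.

>>> shift_gripper(
  deltas={"segments":[[0.0016,-0.001,0.0186,0.0018,0.0029,0],[0.0016,-0.001,0.0186,0.0018,0.0029,0],[0.0016,-0.001,0.0186,0.0018,0.0029,0],[0,0,0,0,0,0],[0,0,0,0,0,0]]},
)

```text
time_s: 13.45
ee_pos: [0.5904, -0.0238, 0.3089]
eef_rot: [-3.141, -0.698, 0.004]
force: [0.0, -0.4, 0.3]
grip_width: 0.0144
grip_force: 40.0
```

Create chk.py:
```python
from h import *
import sys
d=float(sys.argv[1]); N=int(sys.argv[2])
from station import ctrl
p,M=cur(); t=.698; W=tool(t,0); P=np.array([.6205,-.0277,.165]); n=nrm(t); u=np.array([np.cos(t),0,np.sin(t)])
C=P+.069*n+.07*u; e=p-C; print("in clip frame: x %.4f y %.4f TCPz %.4f"%(e@u,e[1],e@n),"row",screw(p,M,C+d*n,W,N), ctrl.get_obs()["force"].round(1))
```

```bash
python3 chk.py .0345 2
```

Run:
```python
from h import *
c=snap("wrist",8); t=.698; P=np.array([.6205,-.0277,.165]); n=nrm(t); u=np.array([np.cos(t),0,np.sin(t)])
print(blobs(red(c),100,(100,100,560,330)))
for k in (60,-60): print(k,proj(c,P+.069*n+.117*(np.cos(np.radians(k))*u+np.sin(np.radians(k))*np.array([0,1,0]))).round(1))
```

```text
in clip frame: x -0.0006 y 0.0039 TCPz 0.0606 row [ 0.0003  0.002   0.013  -0.0015  0.0002  0.0015] [ 0.  -0.4  0.3]
[(array([145.02, 141.35]), np.int32(319)), (array([118.94, 143.97]), np.int32(320)), (array([322.33, 188.57]), np.int32(1873)), (array([148.36, 276.69]), np.int32(1122)), (array([515.86, 277.46]), np.int32(1131))]
60 [148.2 280.8]
-60 [513.5 282. ]
```

The camera agrees with the reading: the tool is about 4 mm too far to +y (caps' mid column 332 against the tube's 324). Correcting, then checking again.

>>> shift_gripper(
  deltas={"segments":[[0.0004,0.0042,0.008,-0.003,0,0.003],[0,0,0.008,0,0,0],[0,0,0,0,0,0],[0,0,0,0,0,0],[0,0,0,0,0,0]]},
)

```text
time_s: 14.0
ee_pos: [0.6014, -0.0288, 0.2969]
eef_rot: [3.142, -0.698, -0.001]
force: [0.7, 0.7, -0.9]
grip_width: 0.0151
grip_force: 40.0
```

```bash
python3 chk.py .0345 2; python3 chk.py .0345 1
```

Run:
```python
from h import *
c=snap("wrist",9); t=.698; P=np.array([.6205,-.0277,.165]); n=nrm(t); u=np.array([np.cos(t),0,np.sin(t)])
print(blobs(red(c),100,(100,100,560,380)))
for k in (60,-60): print(k,proj(c,P+.069*n+.117*(np.cos(np.radians(k))*u+np.sin(np.radians(k))*np.array([0,1,0]))).round(1))
```

```bash
python3 chk.py .0345 1
```

```text
in clip frame: x 0.0002 y -0.0011 TCPz 0.0443 row [-0.0001 -0.0006  0.0049  0.0004 -0.0001 -0.0004] [ 0.7  0.7 -0.9]
in clip frame: x 0.0002 y -0.0011 TCPz 0.0443 row [-0.0002 -0.0011  0.0098  0.0008 -0.0003 -0.0009] [ 0.7  0.7 -0.9]
[(array([133.02, 143.46]), np.int32(342)), (array([107.49, 146.63]), np.int32(305)), (array([321.92, 188.57]), np.int32(1859)), (array([519.13, 288.2 ]), np.int32(1315)), (array([126.22, 288.87]), np.int32(1310))]
60 [126.2 293.5]
-60 [516.7 293.1]
in clip frame: x 0.0002 y -0.0011 TCPz 0.0444 row [-0.0002 -0.0011  0.0098  0.0008 -0.0004 -0.0008] [ 0.2 -0.1 -1.3]
```

>>> shift_gripper(
  deltas={"segments":[[0.001,-0.0008,0.006,0,0,0],[0,0,0.005,0,0,0],[0,0,0.004,0,0,0],[0,0,0.003,0,0,0],[0,0,0,0,0,0]]},
)

```text
time_s: 14.55
ee_pos: [0.6139, -0.028, 0.2831]
eef_rot: [-3.142, -0.698, -0.001]
force: [0.5, 0.8, -0.9]
grip_width: 0.0151
grip_force: 40.0
```

```bash
python3 chk.py .0185 2
```

```text
in clip frame: x 0.0009 y -0.0003 TCPz 0.0257 row [-0.0005 -0.0002  0.0036  0.0004  0.0002 -0.0005] [ 0.5  0.8 -0.9]
```

>>> shift_gripper(
  deltas={"segments":[[0,0,0.003,0,0,0],[0,0,0.003,0,0,0],[0,0,0,0,0,0],[0,0,0,0,0,0]]},
)

```text
time_s: 14.95
ee_pos: [0.6179, -0.0281, 0.2791]
eef_rot: [3.141, -0.699, -0.001]
force: [5.6, 0.5, -0.8]
grip_width: 0.015
grip_force: 40.0
```

```bash
python3 chk.py .0185 2
```

```text
in clip frame: x 0.0013 y -0.0004 TCPz 0.0201 row [-0.0007 -0.0002  0.0008  0.0004 -0.0004 -0.0004] [ 5.6  0.5 -0.8]
```

>>> shift_gripper(
  deltas={"segments":[[0,0,0.0015,0,0,0],[0,0,0.001,0,0,0],[0,0,0,0,0,0],[0,0,0,0,0,0]]},
)

```text
time_s: 15.35
ee_pos: [0.6192, -0.0281, 0.2769]
eef_rot: [-3.142, -0.698, -0.001]
force: [3.1, -1.4, -0.6]
grip_width: 0.015
grip_force: 40.0
```

```bash
python3 chk.py .0185 2
```

```text
in clip frame: x 0.0009 y -0.0004 TCPz 0.0175 row [-0.0005 -0.0002 -0.0005  0.0004  0.0001 -0.0005] [ 3.1 -1.4 -0.6]
```

>>> shift_gripper(
  deltas={"segments":[[0,0,0.001,0,0,0],[0,0,0,0,0,0],[0,0,0,0,0,0]]},
)

```text
time_s: 15.65
ee_pos: [0.6198, -0.0281, 0.2762]
eef_rot: [3.142, -0.698, -0.001]
force: [-0.4, 0.2, -1.1]
grip_width: 0.015
grip_force: 40.0
```

```bash
python3 chk.py .0185 2; python3 drum.py 10
```

Run:
```python
from h import *
c=load("top10"); s=snap("scene",10); print(blobs(red(c),6,(270,145,420,300)))
t=.698; P=np.array([.6205,-.0277,.165]); n=nrm(t); u=np.array([np.cos(t),0,np.sin(t)])
print("clip cap exp",proj(c,P+.069*n+.117*u),proj(s,P+.069*n+.117*u)); print(blobs(red(s),10,(200,180,380,300)))
```

```text
in clip frame: x 0.0010 y -0.0004 TCPz 0.0166 row [-0.0005 -0.0002 -0.0009  0.0004  0.0001 -0.0004] [-0.4  0.2 -1.1]
388 [213.81  39.58 203.76  38.46]
389 [213.92  39.89 204.11  39.45]
390 [214.01  40.12 204.56  40.77]
391 [214.    40.01 204.47  40.43]
392 [214.02  40.03 204.3   39.87]
tool tilt 0.697753130474037 [ 0.61981707 -0.02802908  0.27617064]
[(array([332.12, 174.7 ]), np.int32(50)), (array([292.3 , 194.57]), np.int32(44)), (array([371.24, 195.98]), np.int32(46)), (array([292.  , 234.65]), np.int32(34)), (array([369.18, 236.27]), np.int32(33))]
clip cap exp [332.10940541 174.58596335] [269.74597457 217.63825004]
[(array([250.9 , 201.15]), np.int32(61)), (array([270.34, 218.22]), np.int32(77)), (array([330., 233.]), np.int32(11)), (array([323.1, 244.6]), np.int32(77)), (array([350.3 , 250.45]), np.int32(56))]
```

Both cameras put the cap within 0.7 px of its seated place and the force is near zero. A small extra press, then I let go and back off.

>>> shift_gripper(
  deltas={"segments":[[0,0,0.001,0,0,0],[0,0,0,0,0,0]]},
)

```text
time_s: 15.95
ee_pos: [0.6203, -0.0281, 0.2761]
eef_rot: [3.141, -0.698, -0.001]
force: [-11.1, 0.4, 6.1]
grip_width: 0.015
grip_force: 40.0
```

```bash
python3 chk.py .0185 2
```

```text
in clip frame: x 0.0012 y -0.0004 TCPz 0.0162 row [-0.0006 -0.0002 -0.0011  0.0004 -0.0001 -0.0003] [-11.1   0.4   6.1]
```

>>> shift_gripper(
  deltas={"segments":[[0,0,0,0,0,0],[0,0,0,0,0,0],[0,0,0,0,0,0]]},
  finger_gap=0.03,
)

```text
time_s: 16.25
ee_pos: [0.6206, -0.028, 0.2755]
eef_rot: [3.142, -0.698, -0.001]
force: [-0.3, 0.4, 0.0]
grip_width: 0.0296
grip_force: 0.0
```

>>> shift_gripper(
  deltas={"segments":[[0,0,-0.01,0,0,0],[0,0,-0.02,0,0,0],[0,0,-0.03,0,0,0],[0,0,-0.03,0,0,0],[0,0,-0.03,0,0,0],[0,0,-0.03,0,0,0],[0,0,0,0,0,0]]},
)

```text
time_s: 16.95
ee_pos: [0.5231, -0.028, 0.3948]
eef_rot: [3.14, -0.705, -0.0]
force: [-0.3, -0.3, 0.3]
grip_width: 0.03
grip_force: 0.0
```

```bash
python3 drum.py 11
```

Run:
```python
from h import *
c=load("top11"); s=snap("scene",11); w=snap("wrist",11); print(blobs(red(c),6,(270,145,420,300)))
t=.698; P=np.array([.6205,-.0277,.165]); n=nrm(t); u=np.array([np.cos(t),0,np.sin(t)])
print(blobs(red(s),10,(200,180,380,300)))
a,e=tri(ray(c,*min(blobs(red(c),6,(320,165,345,185)),key=lambda b:-b[1])[0]),ray(s,*min(blobs(red(s),10,(262,210,280,226)),key=lambda b:-b[1])[0])); q=a-(P+.056*n); print("cap in disc frame u,y,n",q@u,q[1],q@n,e)
cv2.imwrite("pics/w11.png",w["pixels"])
```

```text
388 [213.84  39.68 203.56  37.86]
389 [213.86  39.67 204.07  39.33]
390 [213.87  39.63 204.44  40.38]
391 [213.96  39.9  204.43  40.3 ]
392 [214.03  40.07 204.32  39.92]
tool tilt 0.7018892531657416 [ 0.52374511 -0.02798166  0.39238749]
[(array([332.18, 174.65]), np.int32(51)), (array([292.26, 194.49]), np.int32(43)), (array([371.28, 195.89]), np.int32(47)), (array([289.9, 234.5]), np.int32(10))]
[(array([250.88, 201.13]), np.int32(67)), (array([279.2, 207.9]), np.int32(10)), (array([270.12, 218.32]), np.int32(76)), (array([329.91, 232.64]), np.int32(11)), (array([323.1, 244.6]), np.int32(77)), (array([350.24, 250.42]), np.int32(55))]
cap in disc frame u,y,n 0.11600595670171121 0.0002009512820362637 0.011883086456677606 0.0010332066927534527
```

View pics/w11.png

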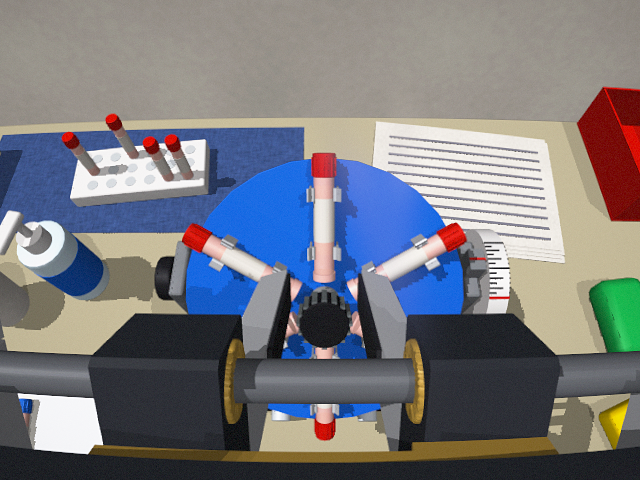

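The wrist view shows the tube seated straight in the top clips, cap at (324,165) pointing outwards. The fingers are clear and the drum reads about 40. Handing in.

```bash
python3 -c "
from station import ctrl
print(ctrl.hand_in())"
```

```text
the job is handed in; nothing more can be done
None
```

The job is handed in (no verdict came back): the drum reads about 40°, the loaded clips are at the top, and the red-capped tube is pressed home cap outwards, its cap measured within about 1 mm of its seated place.

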